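# Run the movement carriers home on the rail and shut the keeper

## Robot

A 6-joint arm with a two-finger parallel gripper is mounted at the origin on the work surface. World frame = base frame: x ahead of the robot, y to its left, z up, the work surface at z = 0. Lengths are in m, angles in rad, forces in N, time in s.
With the tool pointing down it reaches from about 0.325 to 0.775 m from the base axis. Payload 5.5 kg.
Tool frame: the origin (TCP) lies at the very end of the fingers, on their centre line; the grasp point (between the pads) lies manip.hold_point_z behind it (manip.hold_point_z is the distance from the TCP to the grasp point, in m); z points along the fingers, y is the line along which they close (so a half turn about z gives the same grasp; the last joint's range is limited). The gripper opens to 88 mm and grips with 3 to 60 N. Pads are 20 mm wide; open, the fingers measure 115 mm over their backs; the gripper's body (75 mm by 178 mm) begins 61 mm behind the grasp point.
Start: joints at [1.247, 0.091, 1.231, -0, 1.82, -0.057], TCP at [0.158, 0.579, 0.223] pointing down, gripper open.
Joint ranges: [-2.87, 2.87], [-0.86, 2.18], [0.17, 2.46], [-1.51, 4.65], [0.06, 2.69], [-2.65, 2.65]. Speed limits (rad/s): [2.57, 2.57, 3.01, 3.14, 3.14, 3.14].

## Interface

Orientations are given as a unit quaternion [x, y, z, w].
In Python, from bench import manip, eyes gives the robot as it stands. The module is installed in compiled form; this text tells all that it offers.
- The arm moves only by the tool move_arm, never from a script. Its argument "plan" is one flat list of numbers, 5 for each row, row after row: the shift along the tool's x, y, z in m, then the turn about the tool's z in degrees, then the finger opening in m, from 0 to 0.0878. A call has exactly 10 rows; each row is the pose to reach, as a shift and turn from the pose commanded when the call began, along the tool's axes at that moment; what a row does not reach only later rows make up. A row lasts 1/10 s, in which the tool goes at most 50 mm and 8.59 degrees, less where a joint would pass 70% of its speed; a pose out of reach is approached as far as the arm can. A call with a gripper value outside its range is refused whole. The fingers move at their own pace and stop on an object; the grip force is fixed at half the most. Time passes only in rows, so rows that repeat a pose let the fingers close, or fill a call up. It gives the time, the measured TCP pose, the force, the opening and the grip force at its end, in the units of the state.
- manip.sense(): the state, without advancing time (a new reading comes with each control period).
- eyes.get_image(name): name is "scene" or "top" or "wrist"; returns a dict with "color" (400x640x3 uint8, red, green, blue), "camera_matrix" (3x3 intrinsics, pixels), "k1" (the pictures are not rectified: a ray, as slopes to the right and down, at radius r is drawn at 1 + k1 r^2 times it, then the intrinsics apply), "R" (3x3) and "t" (3): a world point X has camera coordinates R X + t. Camera axes: x right, y down, z forward; pixel columns grow to the right and rows downward; lengths in m; the calibration is good to about 2 mm. A picture is of the moment at which its call begins. There is no depth.
- manip.close_job(): hands the job in; it is judged then, once.
The state is a dict: "t": time; "joint_positions": joint angles; "qd": joint speeds; "effort": joint torques, N m; "tool_pos": TCP position; "orientation": TCP orientation; "wrist_force": force on the tool from outside, world axes, zero at the start; "ft_torque": the same for the moment, N m; "opening": opening from 0.0 (shut) to 1.0 (fully open); "grip_force": force on a finger pad.
Only numpy, scipy, OpenCV 4.12 (cv2) and the standard library are available. Lean on these libraries where they do the work, as an engineer would, in place of code of your own. Each camera call takes 0.05 s, during which the arm holds its last target. There are 200 camera calls.

## Task

Push the row of four watch-movement carriers along the rail, all together as one touching row and without lifting any, until it is fully home against the end stop with no gaps. Then push the swing keeper by its post until it lies fully across the rail behind the last carrier. Leave everything else on the bench where it is.

Things in the scene. Friction and masses are not known exactly. Their poses are not given: they have to be found in the camera images.
- rail: Fixed aluminium channel, 300 mm long, 52 wide. Origin: centre of its underside, on the bench. x runs along it to the end stop, y across it roughly back to the robot, z up. Floor 6 mm and lips 14 mm above the bench, 43 mm between lips. End stop: steel plate 40 mm high, face at x = +138 mm; the other end (x = -150) is open. When the row is home its rear face is at x = +10 mm.
- carrier1_mid (a point): Centre (26 mm above the bench) of the leading carrier, nearest the end stop: a loose black plastic block, 32 mm along the rail, 40 mm wide, 40 mm high, about 0.12 kg, with a round brass watch movement (29 mm across, 4 mm high) on top; stands in the channel and slides along it. Axes at the start parallel to the rail's.
- carrier2_mid (a point): Centre (26 mm above the bench) of the second carrier: a loose black plastic block, 32 mm along the rail, 40 mm wide, 40 mm high, about 0.12 kg, with a round brass watch movement (29 mm across, 4 mm high) on top; stands in the channel and slides along it. Axes at the start parallel to the rail's.
- carrier3_mid (a point): Centre (26 mm above the bench) of the third carrier: a loose black plastic block, 32 mm along the rail, 40 mm wide, 40 mm high, about 0.12 kg, with a round brass watch movement (29 mm across, 4 mm high) on top; stands in the channel and slides along it. Axes at the start parallel to the rail's.
- carrier4_mid (a point): Centre (26 mm above the bench) of the last carrier, the one farthest from the end stop: a loose black plastic block, 32 mm along the rail, 40 mm wide, 40 mm high, about 0.12 kg, with a round brass watch movement (29 mm across, 4 mm high) on top; stands in the channel and slides along it. Axes at the start parallel to the rail's.
- keeper (a joint): Swing keeper, rad: flat steel arm on an upright pivot at x = +2, y = -40 mm of the rail's frame (side away from the robot). 0: parallel to the rail, pointing away from the stop; -0.7 (limit): splayed outwards; +1.571 (limit): square across the rail, 3 mm behind the home row. Turns clockwise from above as it grows. Starts at -0.6 to -0.05; takes about 1 N at its post; stays where left.
- keeper_post (a point): The keeper's upright round dark steel post, 14 mm thick, at the free end of its arm, 66 mm from the pivot; the point is on its axis 44 mm above the bench, its top is 60 mm above the bench. The arm is 10 mm wide and lies 18 to 28 mm above the bench, over the lips.
- spare_mid (a point): Bystander, leave alone: a fifth carrier of the same make that stands on the bench beside the rail, not in the row; 40 mm high; point at its middle.
- loupe_mid (a point): Bystander, leave alone: watchmaker's eye loupe, a black round cup 34 mm across, 30 mm high; point at its middle.
- jar_mid (a point): Bystander, leave alone: small glass jar with a steel lid, 42 mm across, 45 mm high; point at its middle.
- bezel_mid (a point): Bystander, leave alone: steel watch bezel ring lying flat, 42 mm across, 9 mm high; point at its middle.
- driver_mid (a point): Bystander, leave alone: small screwdriver lying on the bench, 130 mm long; point on its underside about half-way along.
- flask_mid (a point): Bystander, leave alone: amber glass bottle, 44 mm across, 100 mm high; point at its middle.
- pot_mid (a point): Bystander, leave alone: white ceramic bowl, 70 mm across, 50 mm high; point at its middle.
Things that resemble listed ones, but are neither listed nor needed, are in the scene too. What is shaped like the part that bears carrier4_mid but red is not meant.

How it is judged:
By the outcome, as a careful person would: the job done as asked, in the order asked, and still so for the second after the job is handed in, with the robot touching nothing.
It also fails if it takes over 51 s, if anything falls off the work surface, if the arm or the gripper's body presses on something with over 40 N, if the wrist force passes 120 N, or if a joint passes its speed limit or range.

## Working session

There is one attempt and no reset: what is moved stays moved. The work goes in short steps, Python scripts to look and compute and a tool call to move; the robot and the scene stay as the last step left them, time stands still between calls to the robot, and variables do not carry over. Pictures are saved under pics/ and viewed, at most 10 in all, crops included, and the job is handed in when it is done.

Besides the shell and the picture viewer there is one more tool, called after "Emit:" by a JSON object that holds its "fn" and its "kwargs". move_arm: Moves the arm, as the interface text tells. Its arguments: {"type":"object","properties":{"plan":{"type":"array"}},"required":["plan"]}

```bash
mkdir -p pics
cat > h.py <<'E'
import numpy as np, cv2, pickle
def load(n): return pickle.load(open(f'pics/{n}.pkl','rb'))
def snap(cam,n):
    from bench import eyes
    d=eyes.get_image(cam); pickle.dump(d,open(f'pics/{n}.pkl','wb'))
    cv2.imwrite(f'pics/{n}.png',cv2.cvtColor(np.asarray(d["color"]),cv2.COLOR_RGB2BGR)); return d
def ray(d,uv):
    K=np.asarray(d["camera_matrix"]);R=np.asarray(d["R"]);t=np.asarray(d["t"])
    p=cv2.undistortPoints(np.array([[uv]],float),K,np.array([d["k1"],0,0,0.]))[0,0]
    return -R.T@t, R.T@np.array([p[0],p[1],1])
def onz(d,uv,z):
    o,v=ray(d,uv); return o+v*(z-o[2])/v[2]
def proj(d,X):
    X=np.asarray(X,float).reshape(-1,3)
    r,_=cv2.Rodrigues(np.asarray(d["R"],float))
    return cv2.projectPoints(X,r,np.asarray(d["t"],float),np.asarray(d["camera_matrix"],float),np.array([d["k1"],0,0,0.]))[0][:,0]
E
python3 - <<'E'
from h import *
from bench import manip
for c in("top","scene"):
    d=snap(c,c+"0"); print(c,d["k1"],-np.asarray(d["R"]).T@d["t"],np.asarray(d["R"]).round(2).tolist())
s=manip.sense(); print(s, manip.hold_point_z)
E
```

```text
top -0.08450306769135454 [0.25458473 0.03138037 1.35065194] [[0.02, -1.0, 0.03], [-0.98, -0.02, -0.18], [0.18, -0.03, -0.98]]
scene -0.016743450424708973 [1.39462037 0.55675398 1.00618949] [[-0.52, 0.85, 0.01], [0.56, 0.35, -0.75], [-0.65, -0.38, -0.66]]
{'t': 0.1, 'joint_positions': array([ 1.24730487e+00,  9.17985725e-02,  1.23173594e+00, -2.19091572e-05,
        1.81978208e+00, -5.67289896e-02]), 'qd': array([ 0.00116249, -0.00321721, -0.00229674,  0.00094695,  0.00057882,
        0.00013322]), 'effort': array([ 3.06506052e-03, -4.47858846e+01, -4.07569492e+01,  7.00693089e-02,
        2.83966359e-02, -1.33005715e-04]), 'tool_pos': array([0.15811135, 0.57853146, 0.22162763]), 'orientation': array([ 1.32988712e-01,  9.91117177e-01, -8.48444101e-04, -1.52455685e-04]), 'wrist_force': array([-0.09859837,  0.07422364, -0.97847784]), 'ft_torque': array([-0.02825267,  0.00331859, -0.00934421]), 'grip_force': 0.0, 'opening': 0.9984040379586315} 0.0187
```

View pics/top0.png

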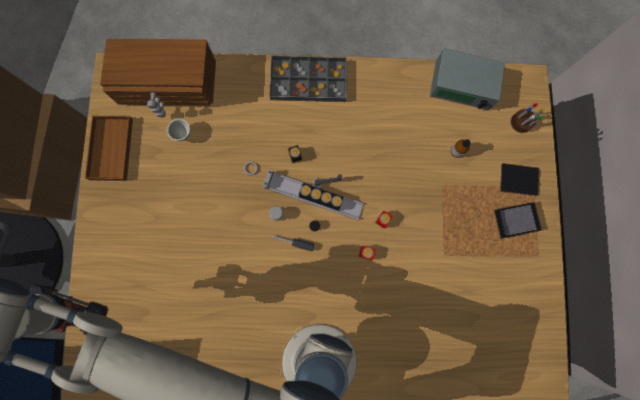

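View pics/scene0.png

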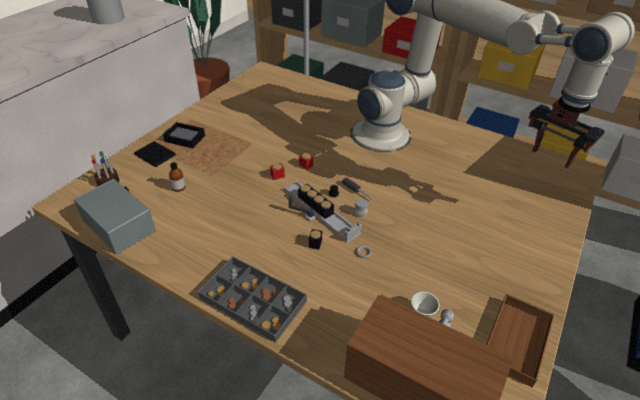

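The top view shows the rail from about (267,180), the stop end, to (362,211), with the row at (306–337, 190–201) and the keeper near (328,180). I'll zoom in on both views.

Run:
```python
from h import *
a=cv2.imread('pics/top0.png')[140:240,240:400]; b=cv2.imread('pics/scene0.png')[165:265,270:400]
cv2.imwrite('pics/ca.png',cv2.resize(a,(800,500),interpolation=cv2.INTER_CUBIC))
cv2.imwrite('pics/cb.png',cv2.resize(b,(780,600),interpolation=cv2.INTER_CUBIC))
```

```text
(no output)
```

View pics/ca.png

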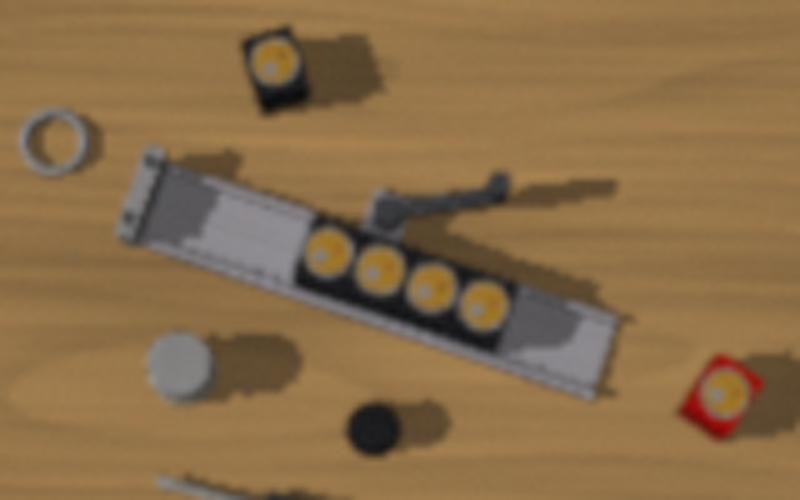

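View pics/cb.png

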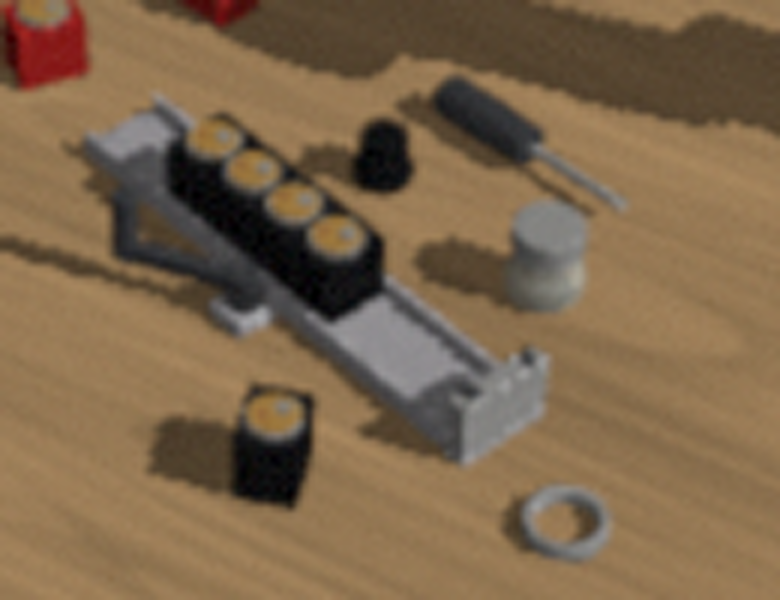

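The crops show the four brass discs at (328,252), (380,270), (432,288) and (484,306). The stop is at (140,195), the open end at (610,358), and the keeper pivot at (385,212) with its post at (499,184). The row already looks touching.

```bash
cat >> h.py <<'E'
def brass(d,box):
    x0,y0,x1,y1=box; hsv=cv2.cvtColor(np.ascontiguousarray(np.asarray(d["color"])[y0:y1,x0:x1]),cv2.COLOR_RGB2HSV)
    return hsv
E
python3 - <<'E'
from h import *
d=load('top0'); s=load('scene0')
cu=lambda c:(240+(c[0]+.5)/5-.5,140+(c[1]+.5)/5-.5)
su=lambda c:(270+(c[0]+.5)/6-.5,165+(c[1]+.5)/6-.5)
A=np.array([onz(d,cu(c),.05) for c in[(328,252),(380,270),(432,288),(484,306)]])
print('discs top',A.round(4).tolist())
B=np.array([onz(s,su(c),.05) for c in[(337,237),(294,203),(252,171),(214,139)]])
print('discs scene',B.round(4).tolist())
for n,M in(('t',A),('s',B)):
    v=M[0]-M[3]; print(n,np.degrees(np.arctan2(v[1],v[0])),np.linalg.norm(v))
print('open end lips',[onz(d,cu(c),.014).round(4).tolist() for c in[(622,318),(596,398)]])
print('scene open lips',[onz(s,su(c),.014).round(4).tolist() for c in[(160,97),(88,140)]])
print('stop top',[onz(d,cu(c),.04).round(4).tolist() for c in[(155,152),(122,238),(165,160),(138,242)]])
print('scene stop top corners',[onz(s,su(c),.04).round(4).tolist() for c in[(545,355),(463,405)]])
print('post',onz(d,cu((499,182)),.06).round(4), onz(s,su((125,190)),.06).round(4))
print('pivot',onz(d,cu((386,212)),.028).round(4))
print('spare/jar/loupe',onz(d,cu((275,62)),.044),onz(d,cu((180,366)),.045),onz(d,cu((374,428)),.03))
E
```

```text
discs top [[0.4929, 0.0495, 0.05], [0.4829, 0.0188, 0.05], [0.4728, -0.0118, 0.05], [0.4628, -0.0424, 0.05]]
discs scene [[0.4921, 0.0516, 0.05], [0.4819, 0.0202, 0.05], [0.4725, -0.0107, 0.05], [0.4618, -0.0407, 0.05]]
t 71.86579367985202 0.09673669564093165
s 71.79416670567244 0.09718992842017835
open end lips [[0.463, -0.1278, 0.014], [0.4142, -0.1122, 0.014]]
scene open lips [[0.4127, -0.1072, 0.014], [0.4637, -0.1201, 0.014]]
stop top [[0.5529, 0.1539, 0.04], [0.5005, 0.1714, 0.04], [0.5482, 0.1478, 0.04], [0.4983, 0.1619, 0.04]]
scene stop top corners [[0.5012, 0.1743, 0.04], [0.5518, 0.1568, 0.04]]
post [ 0.535  -0.0498  0.06  ] [ 0.5287 -0.0512  0.06  ]
pivot [0.522  0.0157 0.028 ]
spare/jar/loupe [0.60882167 0.08403052 0.044     ] [0.42442769 0.13418937 0.045     ] [0.39203785 0.02033027 0.03      ]
```

Emit:
{"fn": "move_arm", "kwargs": {"plan": [-0.023, -0.028, 0, 4.5, 0, -0.046, -0.057, 0, 9, 0, -0.069, -0.085, 0, 13.5, 0, -0.092, -0.114, 0, 18, 0, -0.115, -0.142, 0, 22.5, 0, -0.138, -0.17, 0, 27, 0, -0.161, -0.199, 0, 31.5, 0, -0.184, -0.227, 0, 36, 0, -0.207, -0.256, 0, 40.5, 0, -0.23, -0.284, 0, 45, 0]}}

```text
t: 1.1
tool_pos: [0.3053, 0.2427, 0.2223]
orientation: [0.503, 0.864, -0.0, -0.0]
wrist_force: [0.7, -0.2, -0.1]
opening: 0.131
grip_force: 0.0
```

```bash
cat > go.py <<'E'
from h import *
from scipy.spatial.transform import Rotation as Ro
YAW=np.radians(71.8); O=np.array([0.4841,0.0243])
X=np.array([np.cos(YAW),np.sin(YAW)]); Y=np.array([-X[1],X[0]])
def rel(rx,ry,z):
    "shift in tool axes and turn to rail pose (rx,ry,z), tool x along rail x"
    from bench import manip
    s=manip.sense(); R=Ro.from_quat(s["orientation"]).as_matrix()
    w=np.r_[O+rx*X+ry*Y,z]
    p=s["tool_pos"]; q=p[:2]-O
    turn=np.degrees(np.arctan2(R[1,0],R[0,0])-YAW)
    print('t',s['t'],'rail pos',(q@X).round(4),(q@Y).round(4),p[2].round(4),'F',s["wrist_force"].round(1),'tilt',R[2].round(4))
    print('shift',(R.T@(w-p)).round(4),'turn',round((turn+180)%360-180,2),'j6',s["joint_positions"][5].round(2),'open',s["opening"])
E
python3 -c "
from go import *
rel(-.12,0,.22)"
```

```text
t 1.1 rail pos 0.1517 0.2381 0.2223 F [ 0.7 -0.2 -0.1] tilt [-1.e-04 -3.e-04 -1.e+00]
shift [-0.3589 -0.041   0.0023] turn 47.74 j6 0.07 open 0.13130899118433098
```

Emit:
{"fn": "move_arm", "kwargs": {"plan": [-0.036, -0.004, 0, 5, 0, -0.072, -0.008, 0, 10, 0, -0.108, -0.012, 0, 15, 0, -0.144, -0.016, 0, 20, 0, -0.18, -0.02, 0, 25, 0, -0.216, -0.024, 0, 30, 0, -0.252, -0.028, 0, 35, 0, -0.288, -0.033, 0, 40, 0, -0.324, -0.037, 0, 45, 0, -0.359, -0.041, 0, 47.7, 0]}}

```text
t: 2.1
tool_pos: [0.4477, -0.0895, 0.2222]
orientation: [0.81, 0.586, -0.0, -0.0]
wrist_force: [0.2, -0.1, 1.8]
opening: 0.006
grip_force: 0.0
```

```bash
python3 -c "
from go import *
rel(-.12,0,.016)"
```

```text
t 2.1 rail pos -0.1195 -0.001 0.2222 F [ 0.2 -0.1  1.8] tilt [ 0.e+00 -5.e-04 -1.e+00]
shift [-0.0005 -0.0008  0.2062] turn 0.01 j6 0.05 open 0.006483739057940446
```

Emit:
{"fn": "move_arm", "kwargs": {"plan": [0, -0.001, 0.03, 0, 0, 0, -0.001, 0.06, 0, 0, 0, -0.001, 0.09, 0, 0, 0, -0.001, 0.12, 0, 0, 0, -0.001, 0.145, 0, 0, 0, -0.001, 0.165, 0, 0, 0, -0.001, 0.18, 0, 0, 0, -0.001, 0.19, 0, 0, 0, -0.001, 0.2, 0, 0, 0, -0.001, 0.205, 0, 0]}}

```text
t: 3.1
tool_pos: [0.4465, -0.0876, 0.0171]
orientation: [0.809, 0.588, -0.0, -0.0]
wrist_force: [0.5, 0.8, 0.1]
opening: 0.005
grip_force: 0.0
```

Run:
```python
from go import *
rel(-.12,0,.016)
a=snap('top','top1'); b=snap('scene','scene1')
i=cv2.imread('pics/top1.png')[140:240,240:400]; j=cv2.imread('pics/scene1.png')[165:265,270:400]
cv2.imwrite('pics/c1.png',np.hstack([cv2.resize(i,(440,275),interpolation=3),cv2.resize(j,(358,275),interpolation=3)]))
```

```text
t 3.1 rail pos -0.118 0.0007 0.0171 F [0.5 0.8 0.1] tilt [-0.e+00 -2.e-04 -1.e+00]
shift [-0.002   0.0007  0.0011] turn 0.22 j6 0.05 open 0.005455037755848109
```

View pics/c1.png

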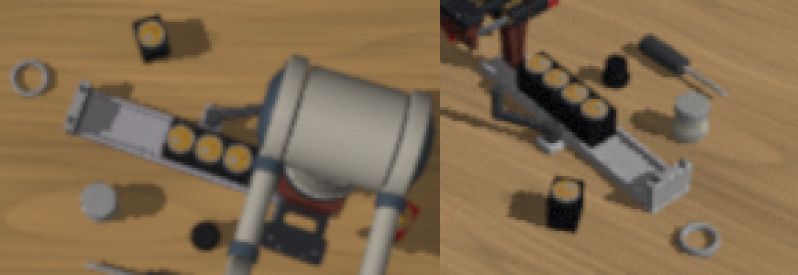

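The fingers stand in the channel just behind the row, and nothing else is touched. I'll approach gently next.

Emit:
{"fn": "move_arm", "kwargs": {"plan": [0.004, 0, 0.001, 0, 0, 0.008, 0, 0.001, 0, 0, 0.011, 0, 0.001, 0, 0, 0.013, 0, 0.001, 0, 0, 0.015, 0, 0.001, 0, 0, 0.017, 0, 0.001, 0, 0, 0.019, 0, 0.001, 0, 0, 0.021, 0, 0.001, 0, 0, 0.023, 0, 0.001, 0, 0, 0.025, 0, 0.001, 0, 0]}}

```text
t: 4.2
tool_pos: [0.4542, -0.0641, 0.0166]
orientation: [0.809, 0.588, -0.0, 0.0]
wrist_force: [0.4, -1.5, -0.9]
opening: 0.006
grip_force: 1.2
```

```bash
python3 -c "
from go import *
rel(0,0,.016)"
```

```text
t 4.2 rail pos -0.0933 0.0008 0.0166 F [ 0.4 -1.5 -0.9] tilt [-9.e-04 -1.e-04 -1.e+00]
shift [0.0933 0.0011 0.0005] turn 0.2 j6 0.1 open 0.0057651952330601665
```

Emit:
{"fn": "move_arm", "kwargs": {"plan": [0.002, 0, 0, 0, 0, 0.0045, 0, 0, 0, 0, 0.0075, 0, 0, 0, 0, 0.0105, 0, 0, 0, 0, 0.0135, 0, 0, 0, 0, 0.0165, 0, 0, 0, 0, 0.0195, 0, 0, 0, 0, 0.0225, 0, 0, 0, 0, 0.025, 0, 0, 0, 0, 0.027, 0.0005, 0, 0, 0]}}

```text
t: 5.2
tool_pos: [0.4631, -0.0381, 0.0166]
orientation: [0.809, 0.588, -0.0, -0.0]
wrist_force: [-1.2, -2.8, 0.7]
opening: 0.003
grip_force: 1.2
```

Emit:
{"fn": "move_arm", "kwargs": {"plan": [0.002, 0, 0, 0, 0, 0.0045, 0, 0, 0, 0, 0.0075, 0, 0, 0, 0, 0.0105, 0, 0, 0, 0, 0.0135, 0, 0, 0, 0, 0.0165, 0, 0, 0, 0, 0.0195, 0, 0, 0, 0, 0.0225, 0, 0, 0, 0, 0.025, 0, 0, 0, 0, 0.027, 0.0005, 0, 0, 0]}}

```text
t: 6.2
tool_pos: [0.4719, -0.0126, 0.0166]
orientation: [0.809, 0.588, -0.0, -0.0]
wrist_force: [-0.4, -2.0, 1.0]
opening: 0.008
grip_force: 1.2
```

```bash
python3 -c "
from go import *
rel(0,0,.016)
snap('scene','scene2')
i=cv2.imread('pics/scene2.png')[165:265,270:400]
cv2.imwrite('pics/c2.png',cv2.resize(i,(520,400),interpolation=3))"
```

```text
t 6.2 rail pos -0.0388 0.0001 0.0166 F [-0.4 -2.   1. ] tilt [-0.e+00 -2.e-04 -1.e+00]
shift [0.0388 0.0002 0.0006] turn 0.22 j6 0.22 open 0.007859278541254452
```

View pics/c2.png

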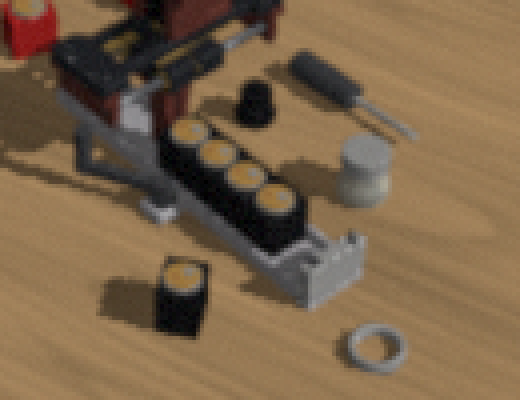

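The row is advancing together, with the leading disc at (278,198) and a short gap to the stop at (335,270). Pushing on.

Emit:
{"fn": "move_arm", "kwargs": {"plan": [0.002, 0, 0, 0, 0, 0.0045, 0, 0, 0, 0, 0.0075, 0, 0, 0, 0, 0.0105, 0, 0, 0, 0, 0.0135, 0, 0, 0, 0, 0.0165, 0, 0, 0, 0, 0.0195, 0, 0, 0, 0, 0.022, 0, 0, 0, 0, 0.024, 0, 0, 0, 0, 0.026, 0, 0, 0, 0]}}

```text
t: 7.25
tool_pos: [0.48, 0.0121, 0.0166]
orientation: [0.809, 0.588, -0.0, 0.0]
wrist_force: [-1.1, -2.3, 0.0]
opening: 0.007
grip_force: 1.2
```

Emit:
{"fn": "move_arm", "kwargs": {"plan": [0.001, 0, 0, 0, 0, 0.002, 0, 0, 0, 0, 0.003, 0, 0, 0, 0, 0.004, 0, 0, 0, 0, 0.005, 0, 0, 0, 0, 0.006, 0, 0, 0, 0, 0.007, 0, 0, 0, 0, 0.008, 0, 0, 0, 0, 0.009, 0, 0, 0, 0, 0.01, 0, 0, 0, 0]}}

```text
t: 8.25
tool_pos: [0.4831, 0.0215, 0.0166]
orientation: [0.809, 0.588, -0.0, 0.0]
wrist_force: [0.1, -3.0, -0.1]
opening: 0.001
grip_force: 1.2
```

```bash
python3 -c "
from go import *
rel(0,0,.016)"
```

```text
t 8.25 rail pos -0.003 0.0001 0.0166 F [ 0.1 -3.  -0.1] tilt [-0.  0. -1.]
shift [0.003  0.0001 0.0006] turn 0.21 j6 0.29 open 0.0005164110464660172
```

Emit:
{"fn": "move_arm", "kwargs": {"plan": [0.0004, 0, 0, 0, 0, 0.0008, 0, 0, 0, 0, 0.0012, 0, 0, 0, 0, 0.0016, 0, 0, 0, 0, 0.002, 0, 0, 0, 0, 0.0024, 0, 0, 0, 0, 0.0028, 0, 0, 0, 0, 0.0032, 0, 0, 0, 0, 0.0036, 0, 0, 0, 0, 0.004, 0, 0, 0, 0]}}

```text
t: 9.25
tool_pos: [0.4841, 0.0248, 0.0166]
orientation: [0.809, 0.588, -0.0, 0.0]
wrist_force: [-2.2, -5.2, 2.0]
opening: 0.005
grip_force: 2.9
```

Emit:
{"fn": "move_arm", "kwargs": {"plan": [0.0003, 0, 0, 0, 0, 0.0006, 0, 0, 0, 0, 0.0009, 0, 0, 0, 0, 0.0012, 0, 0, 0, 0, 0.0015, 0, 0, 0, 0, 0.0015, 0, 0, 0, 0, 0.0015, 0, 0, 0, 0, 0.0015, 0, 0, 0, 0, 0.0015, 0, 0, 0, 0, 0.0015, 0, 0, 0, 0]}}

```text
t: 10.25
tool_pos: [0.4841, 0.0248, 0.0167]
orientation: [0.809, 0.588, -0.002, 0.001]
wrist_force: [-4.0, -8.6, 2.5]
opening: 0.004
grip_force: 5.2
```

The finger has stalled at rail x≈0 with about 9 N, so the row is home. Next I back off and lift.

Emit:
{"fn": "move_arm", "kwargs": {"plan": [-0.004, 0, 0, 0, 0, -0.01, 0, 0, 0, 0, -0.02, 0, 0, 0, 0, -0.027, 0, 0, 0, 0, -0.032, 0, -0.01, 0, 0, -0.034, 0.005, -0.04, 0, 0, -0.04, 0.02, -0.075, 0, 0, -0.046, 0.05, -0.095, 0, 0, -0.05, 0.09, -0.1, 0, 0, -0.052, 0.125, -0.1, 0, 0]}}

```text
t: 11.25
tool_pos: [0.5899, -0.0627, 0.1199]
orientation: [0.809, 0.588, 0.002, 0.002]
wrist_force: [0.6, -1.0, 0.5]
opening: 0.006
grip_force: 0.0
```

```bash
python3 -c "
from go import *
rel(-.05,-.105,.036)
snap('scene','scene3');snap('top','top3')
i=cv2.imread('pics/scene3.png')[165:265,270:400]
j=cv2.imread('pics/top3.png')[140:240,240:400]
cv2.imwrite('pics/c3.png',np.hstack([cv2.resize(j,(440,275),interpolation=3),cv2.resize(i,(358,275),interpolation=3)]))"
```

```text
t 11.25 rail pos -0.0496 -0.1276 0.1199 F [ 0.6 -1.   0.5] tilt [ 9.0e-04  4.9e-03 -1.0e+00]
shift [-0.0004 -0.023   0.0837] turn 0.19 j6 0.15 open 0.005950668905471412
```

View pics/c3.png

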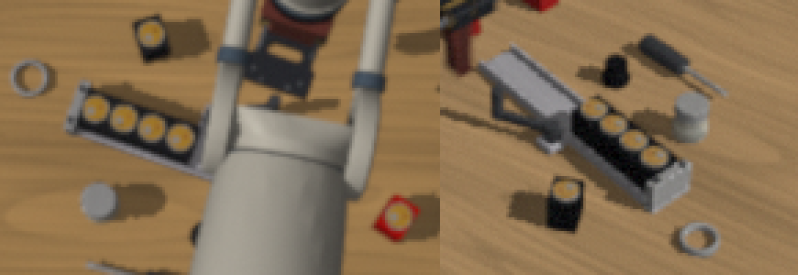

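Both views show the row home against the stop with no gaps and the keeper not yet moved. The post is still at about top pixel (339,176). I'll descend outside the post.

Emit:
{"fn": "move_arm", "kwargs": {"plan": [-0.006, -0.008, 0.005, 0, 0, -0.012, -0.016, 0.015, 0, 0, -0.012, -0.016, 0.03, 0, 0, -0.012, -0.016, 0.045, 0, 0, -0.012, -0.016, 0.058, 0, 0, -0.012, -0.016, 0.07, 0, 0, -0.012, -0.016, 0.078, 0, 0, -0.012, -0.016, 0.083, 0, 0, -0.012, -0.016, 0.084, 0, 0, -0.012, -0.016, 0.084, 0, 0]}}

```text
t: 12.35
tool_pos: [0.5689, -0.0679, 0.0329]
orientation: [0.809, 0.588, 0.0, 0.0]
wrist_force: [-0.3, -0.1, -0.6]
opening: 0.007
grip_force: 0.0
```

```bash
python3 -c "
from go import *
rel(-.062,-.112,.036)"
```

```text
t 12.35 rail pos -0.0611 -0.1093 0.0329 F [-0.3 -0.1 -0.6] tilt [ 0.e+00  4.e-04 -1.e+00]
shift [-0.0009  0.0027 -0.0031] turn 0.22 j6 0.14 open 0.007240302385241488
```

Emit:
{"fn": "move_arm", "kwargs": {"plan": [-0.001, -0.005, -0.001, 0, 0, -0.001, -0.01, -0.003, 0, 0, -0.002, -0.014, -0.003, 0, 0, -0.003, -0.018, -0.003, 0, 0, -0.004, -0.022, -0.003, 0, 0, -0.005, -0.026, -0.003, 0, 0, -0.006, -0.03, -0.003, 0, 0, -0.007, -0.034, -0.003, 0, 0, -0.008, -0.038, -0.003, 0, 0, -0.009, -0.042, -0.003, 0, 0]}}

```text
t: 13.35
tool_pos: [0.5255, -0.0634, 0.0356]
orientation: [0.809, 0.588, -0.0, -0.0]
wrist_force: [0.5, -0.7, -0.1]
opening: 0.003
grip_force: 0.5
```

```bash
python3 -c "
from go import *
rel(-.0721,-.0407,.036)"
```

```text
t 13.35 rail pos -0.0704 -0.0668 0.0356 F [ 0.5 -0.7 -0.1] tilt [-0. -0. -1.]
shift [-0.0016 -0.0261 -0.0004] turn 0.21 j6 0.13 open 0.0028221227687565795
```

Emit:
{"fn": "move_arm", "kwargs": {"plan": [-0.0002, -0.004, 0, 0, 0, -0.0005, -0.008, 0, 0, 0, -0.0008, -0.012, 0, 0, 0, -0.001, -0.016, 0, 0, 0, -0.0013, -0.02, 0, 0, 0, -0.0016, -0.0235, 0, 0, 0, -0.0016, -0.0265, 0, 0, 0, -0.001, -0.0295, 0, 0, 0, -0.0003, -0.0325, 0, 0, 0, 0.0005, -0.0355, 0, 0, 0]}}

```text
t: 14.35
tool_pos: [0.4921, -0.0519, 0.0357]
orientation: [0.809, 0.588, -0.0, 0.0]
wrist_force: [1.0, 0.0, 0.4]
opening: 0.005
grip_force: 0.4
```

```bash
python3 -c "
from go import *
rel(-.0664,-.022,.036); rel(-.0545,-.0062,.036)
snap('scene','scene4')
i=cv2.imread('pics/scene4.png')[165:265,270:400]
cv2.imwrite('pics/c4.png',cv2.resize(i,(520,400),interpolation=3))"
```

```text
t 14.35 rail pos -0.0699 -0.0314 0.0357 F [1.  0.  0.4] tilt [-1.e-04  0.e+00 -1.e+00]
shift [ 0.0036 -0.0094 -0.0003] turn 0.21 j6 0.14 open 0.004661532851715663
t 14.35 rail pos -0.0699 -0.0314 0.0357 F [1.  0.  0.4] tilt [-1.e-04  0.e+00 -1.e+00]
shift [ 0.0155 -0.0251 -0.0004] turn 0.21 j6 0.14 open 0.004661532851715663
```

View pics/c4.png

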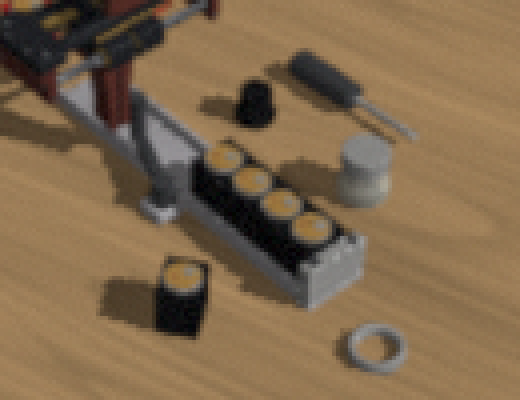

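The post at about (140,100) is moving inwards ahead of the finger, and the arm is now swinging over the rail. I'll continue along the arc.

Emit:
{"fn": "move_arm", "kwargs": {"plan": [0.0012, -0.0032, 0, 0, 0, 0.0024, -0.0064, 0, 0, 0, 0.0036, -0.0094, 0, 0, 0, 0.0051, -0.0119, 0, 0, 0, 0.0067, -0.0144, 0, 0, 0, 0.0084, -0.0168, 0, 0, 0, 0.0102, -0.0191, 0, 0, 0, 0.012, -0.0213, 0, 0, 0, 0.0138, -0.0234, 0, 0, 0, 0.0156, -0.0252, 0, 0, 0]}}

```text
t: 15.4
tool_pos: [0.473, -0.0291, 0.0356]
orientation: [0.809, 0.588, -0.0, -0.0]
wrist_force: [0.6, -1.4, -0.3]
opening: 0.003
grip_force: 0.3
```

Emit:
{"fn": "move_arm", "kwargs": {"plan": [0.0025, -0.0022, 0, 0, 0, 0.005, -0.0043, 0, 0, 0, 0.0077, -0.0063, 0, 0, 0, 0.0104, -0.0082, 0, 0, 0, 0.0132, -0.01, 0, 0, 0, 0.0161, -0.0117, 0, 0, 0, 0.019, -0.0134, 0, 0, 0, 0.022, -0.0152, 0, 0, 0, 0.025, -0.017, 0, 0, 0, 0.028, -0.0188, 0, 0, 0]}}

```text
t: 16.4
tool_pos: [0.4639, 0.0033, 0.0357]
orientation: [0.809, 0.588, 0.0, 0.0]
wrist_force: [1.2, -1.5, 0.3]
opening: 0.007
grip_force: 0.4
```

```bash
python3 -c "
from go import *
rel(-.015,.018,.036)
snap('scene','scene5')
i=cv2.imread('pics/scene5.png')[165:265,270:400]
cv2.imwrite('pics/c5.png',cv2.resize(i,(520,400),interpolation=3))"
```

```text
t 16.4 rail pos -0.0262 0.0127 0.0357 F [ 1.2 -1.5  0.3] tilt [-0.e+00  1.e-04 -1.e+00]
shift [ 0.0112 -0.0053 -0.0003] turn 0.22 j6 0.25 open 0.0074441617982388296
```

View pics/c5.png

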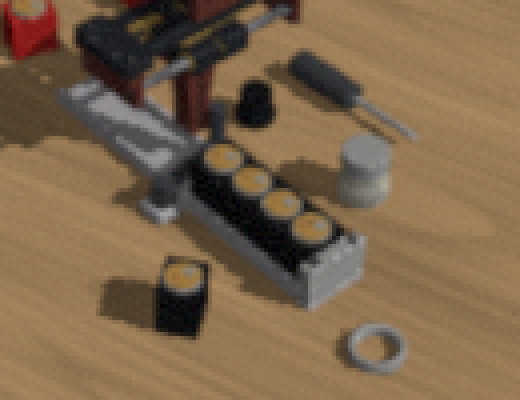

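The post at (217,120) is now on the near side, in front of the finger, with the arm almost square across. I'll finish with a push in +x until the limit is felt.

Emit:
{"fn": "move_arm", "kwargs": {"plan": [0.0015, -0.0008, 0, 0, 0, 0.003, -0.0016, 0, 0, 0, 0.0045, -0.0024, 0, 0, 0, 0.006, -0.0032, 0, 0, 0, 0.0074, -0.0038, 0, 0, 0, 0.0086, -0.0044, 0, 0, 0, 0.0096, -0.0048, 0, 0, 0, 0.0104, -0.005, 0, 0, 0, 0.011, -0.005, 0, 0, 0, 0.0115, -0.005, 0, 0, 0]}}

```text
t: 17.45
tool_pos: [0.4626, 0.0156, 0.0356]
orientation: [0.809, 0.588, -0.0, -0.0]
wrist_force: [-0.8, -1.0, 0.8]
opening: 0.001
grip_force: 0.3
```

Emit:
{"fn": "move_arm", "kwargs": {"plan": [0.0003, 0, 0, 0, 0, 0.0006, 0, 0, 0, 0, 0.0009, 0, 0, 0, 0, 0.0012, 0, 0, 0, 0, 0.0015, 0, 0, 0, 0, 0.0018, 0, 0, 0, 0, 0.002, 0, 0, 0, 0, 0.002, 0, 0, 0, 0, 0.002, 0, 0, 0, 0, 0.002, 0, 0, 0, 0]}}

```text
t: 18.45
tool_pos: [0.4628, 0.0162, 0.0356]
orientation: [0.809, 0.588, -0.001, 0.001]
wrist_force: [-4.7, -6.1, 2.4]
opening: 0.005
grip_force: 3.6
```

```bash
python3 -c "
from go import *
rel(-.015,.018,.036)"
```

```text
t 18.45 rail pos -0.0143 0.0177 0.0356 F [-4.7 -6.1  2.4] tilt [-2.7e-03 -6.0e-04 -1.0e+00]
shift [-0.0007 -0.0003 -0.0004] turn 0.18 j6 0.28 open 0.004552564719533843
```

It stalled at the expected limit pose with about 8 N. Back off and lift away.

Emit:
{"fn": "move_arm", "kwargs": {"plan": [-0.003, 0, 0, 0, 0, -0.008, 0, 0, 0, 0, -0.015, 0, 0, 0, 0, -0.025, 0, 0, 0, 0, -0.032, 0, -0.02, 0, 0, -0.035, 0, -0.055, 0, 0, -0.05, 0, -0.09, 0, 0, -0.09, 0, -0.12, 0, 0, -0.135, 0, -0.14, 0, 0, -0.18, 0, -0.15, 0, 0]}}

```text
t: 19.45
tool_pos: [0.4075, -0.1556, 0.1884]
orientation: [0.809, 0.588, 0.001, 0.002]
wrist_force: [0.6, 0.1, -0.5]
opening: 0.008
grip_force: 0.0
```

Emit:
{"fn": "move_arm", "kwargs": {"plan": [-0.03, 0, 0, 0, 0, -0.06, 0, 0, 0, 0, -0.09, 0, 0, 0, 0, -0.12, 0, 0, 0, 0, -0.12, 0, 0, 0, 0, -0.12, 0, 0, 0, 0, -0.12, 0, 0, 0, 0, -0.12, 0, 0, 0, 0, -0.12, 0, 0, 0, 0, -0.12, 0, 0, 0, 0]}}

```text
t: 20.45
tool_pos: [0.371, -0.2674, 0.1857]
orientation: [0.809, 0.588, 0.0, 0.0]
wrist_force: [0.8, 1.4, 0.2]
opening: 0.004
grip_force: 0.0
```

```bash
python3 -c "
from go import *
rel(0,0,.2)
snap('scene','scene6');snap('top','top6')
i=cv2.imread('pics/scene6.png')[165:265,270:400]
j=cv2.imread('pics/top6.png')[140:240,240:400]
cv2.imwrite('pics/c6.png',np.hstack([cv2.resize(j,(440,275),interpolation=3),cv2.resize(i,(358,275),interpolation=3)]))"
```

```text
t 20.45 rail pos -0.3124 0.0164 0.1857 F [0.8 1.4 0.2] tilt [-0.e+00  2.e-04 -1.e+00]
shift [ 0.3123  0.0179 -0.0143] turn 0.28 j6 -0.39 open 0.0041005967768635325
```

View pics/c6.png

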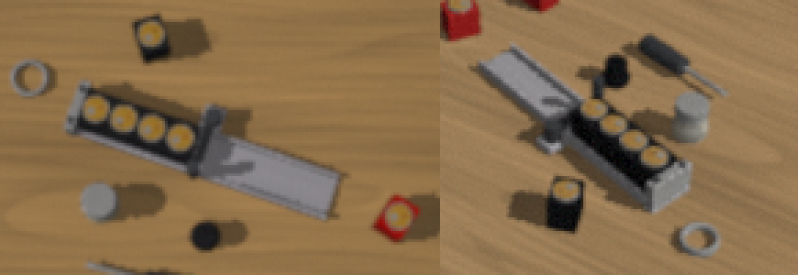

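The row is home against the stop, with discs from (97,108) to (180,137). The keeper lies square across the rail behind it, from (212,115) to (195,170), and the bystanders haven't moved.

```bash
python3 -c "
from bench import manip
print(manip.close_job())"
```

```text
the job is handed in; nothing more can be done
None
```

I handed the job in at about 20.5 s: in the last pictures the four carriers are home against the end stop with no visible gaps, the keeper lies square across the rail behind them, and the rest of the bench is as it was.

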